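Turn the sample book to the next board and set the page holder

ROBOT

A 6-joint arm with a two-finger parallel gripper is mounted at the origin on a cart in front of the work surface, level with it; the furniture and walls round the work are solid. World frame = base frame: x ahead of the robot, y to its left, z up, the work surface at z = 0. Lengths are in m, angles in rad, forces in N, time in s.
With the tool pointing down it reaches from about 0.375 to 0.975 m from the base axis. Payload 3.8 kg.
Tool frame: the origin (TCP) lies midway between the tips of the shut fingers; the grasp point (between the pads) lies 19 mm behind it; z points along the fingers, y is the line along which they close (so a half turn about z gives the same grasp; the last joint's range is limited). The gripper opens to 85 mm and grips with 20 to 120 N. Pads are 22 mm wide; open, the fingers measure 114 mm over their backs; the gripper's body (76 mm by 85 mm) begins 54 mm behind the grasp point. The pads swing forward as they close: fully open they stand 13 mm farther back than shut.
Start: joints at [-0.037, 0.264, 1.604, -0, 1.274, -0.037], TCP at [0.675, -0, 0.204] pointing down, gripper open.
Joint ranges: [-2.63, 2.63], [-0.94, 2.18], [0.31, 2.57], [-1.31, 4.45], [0, 2.66], [-2.55, 2.55]. Speed limits (rad/s): [2.57, 2.57, 3.14, 3.14, 3.14, 3.14].

INTERFACE

Orientations are given as a rotation vector (axis times angle).
In Python, from workcell import status, read_camera, workorder, masks_of gives the robot as it stands.
- The arm moves only by the tool drive_tool, never from a script. Its argument "rows" is a list of rows, each a list of 7 numbers: the turn, a rotation vector about the tool's x, y, z in degrees, then the shift along the tool's x, y, z in m, then the opening, from 0 (shut) to 1 (fully open). In form: [[ax, ay, az, tx, ty, tz, claw], ...]. A call has 1 to 8 rows; each row shifts and turns the commanded pose from where the row before left it, along the tool's axes as they then stand; what a row does not reach is not made up. A row lasts 1/12 s, in which the tool goes at most 41.7 mm and 7.16 degrees, less where a joint would pass 70% of its speed; a pose out of reach is approached as far as the arm can. A call is refused whole if a number of a shift passes 0.0417 or a number of a turn 7.16, either way. A call with a gripper value outside its range is refused whole. The fingers move at their own pace and stop on an object; "force" is the grip in N (left out, the last holds). Time passes only in rows, so rows that do not move let the fingers close. It gives the time, the measured TCP pose, the force, the opening and the grip force at its end, in the units of the state.
- status.read_state(): the state, without advancing time (a new reading comes with each control period).
- read_camera(name): name is "scene" or "side" or "wrist"; returns a dict with "color" (420x560x3 uint8, red, green, blue), "intrinsics" (3x3 intrinsics, pixels), "world_from_camera" (4x4, takes a point from camera to world coordinates); the wrist camera has in their place "mount" (4x4, takes a point from camera to tool coordinates, whose origin is the TCP and whose axes are the flange's). Camera axes: x right, y up, looking along -z (the intrinsics and any distortion apply to the point x, -y, -z); pixel columns grow to the right and rows downward; lengths in m; the calibration is good to about 2 mm. A picture is of the moment at which its call begins: read the wrist's pose just before it. There is no depth.
- workorder.finish_job(): hands the job in; it is judged then, once.
Trained networks look in a picture, given as the dict that the camera call returned (one of the last four; its "shot" number tells which), for a name from the list of things; names that differ only in an ending like _2 or _b are one class to them, and where a whole thing is asked for, a point or a joint stands for the part that bears it (a point fixed in the world has none). Each returns a list of dicts, best first, with "score" (0 to 1); they miss things now and then, are a little off and sometimes report something else, mostly with a low value. They report only what shows in the picture. A call takes as long as a camera call.
- masks_of(picture, name): "mask" (420x560 bool, what is visible of it) and "bbox" ([left, top, right, bottom] in pixels, round what is visible of it).
The state is a dict: "time": time; "q": joint angles; "joint_vel": joint speeds; "joint_torque": joint torques, N m; "tool_pos": TCP position; "tcp_rot": TCP orientation; "wrist_force": force on the tool from outside, world axes, zero at the start; "torque": the same for the moment, N m; "width": opening from 0.0 (shut) to 1.0 (fully open); "grip_force": force on a finger pad.
Only numpy, scipy, OpenCV 4.12 (cv2) and the standard library are available. Lean on these libraries where they do the work, as an engineer would, in place of code of your own. Each camera call takes 0.05 s, during which the arm holds its last target. There are 200 camera calls.

TASK

Show the customer the next board of the sample book: push the right-hand page holder outward clear of the boards and leave it clear, turn the top right-hand leaf (and no other) over the rings so that it lies flat on the left, then push the left-hand page holder round over that leaf until it points straight along the spine, to keep it there. Work gently with the fingertips only: pinch or lift nothing, do not shove the cradle about, leave the other things on the counter alone, and finish clear of everything.

Things in the scene. Friction and masses are not known exactly. Their poses are not given: they have to be found in the camera images.
- cradle: loose wooden book cradle (about 1.6 kg) holding the open sample book; origin on the counter under the middle of the spine; x along the spine, away from the robot at yaw 0, y left, z up. Two wings, x = -102 to +74 mm, 80 mm wide, meet at the spine 20 mm above the counter and rise outward at 0.25 rad to the left (+y) and right (-y), to 40 mm
- ring_axis (a point): point on the axis (along the cradle's x) on which the leaves turn, 32 mm above the cradle's origin. Boards: 3.5 mm thick, x = -65 to +65 mm, from 8 to 80 mm off the axis, 5 mm apart (1.5 mm of air between). Tabs: 36 mm wide, reaching on to 96 mm, past the wing, with free air below them down to the counter
- leaf_top (a joint): angle of the top right-hand leaf (about 60 g, six rectangular chips on each face) about the ring axis: 0 = on the right-hand stack, 1.32 = upright, 2.64 (stop) = flat on the left wing. Slightly stiff (friction 0.01 N m): it stands by itself only near upright and else sinks slowly to the side it leans to
- tab_top (a point): middle of the top leaf's tab, half-way along its outer edge: x = 0 in the cradle, 88 mm out from the ring axis; moves with the leaf. At the start the leaf's mid-plane is 5 mm above the plane through the axis parallel to the right wing; after the turn, 5 mm below the same plane of the left wing
- leaf_next (a joint): angle of the second right-hand leaf (three long chips), directly under the top one: 0 = lying on the right, where it must stay
- tab_next (a point): middle of the second leaf's tab, at the near end of its outer edge (x = -44 mm in the cradle). On the left the already turned first board has its tab at the far end (x = +44 mm); it does not move, nor does the last board on the right
- holder_right (a joint): angle of the right page holder, a steel arm 9 mm wide, 3 mm thick, turning on a post on the near ledge about an axis square to the right wing: 0 (stop) = pointing away from the robot, over the boards' near edge, blocking the leaf; grows as its tip swings outward (right); clear of the boards above 1.3; outer stop 1.7. Stays where left (friction 0.02 N m)
- knob_right (a point): centre of the top of the black finger knob on the right holder: knob 13 mm across, 21 mm high above the arm, axis square to the wing, 49 mm from the pivot; the arm ends 56 mm from the pivot. Pivot: x = -88 mm in the cradle, 36 mm out from the spine along the wing. The knob's top is 45 mm above the wing's surface
- holder_left (a joint): the same for the left holder, mirrored: 0 (stop) = pointing away from the robot, over the left boards' near edge; grows as its tip swings outward (left); starts clear, above 1.35; outer stop 1.7. Its arm passes about 2 mm above a leaf lying flat on the left; swung in too early it keeps the leaf from lying flat
- knob_left (a point): centre of the top of the knob of the left-hand holder, same sizes and pivot distances, mirrored; its top is 35 mm above the wing's surface
- ribbon_spool: low reel, 62 mm across and 24 mm high, standing flat; a bystander, loose; origin under its middle
- seal_stamp: upright stamp with a turned handle, 25 mm across, 66 mm high; a bystander, loose; origin under its middle
- bell: counter bell with a domed top, 82 mm across, 56 mm high; a bystander, loose; origin under its middle
- mini_box: small gift box tied with a band, 55x55x43 mm; a bystander, loose; origin under its middle
- marker: pen lying flat, 133 mm long, 14 mm high; a bystander, loose; origin under its middle
- timer: square kitchen timer with a round dial on top, 56x56x27 mm; a bystander, loose; origin under its middle
- sticker_roll: flat white roll, 61 mm across, 21 mm high; a bystander, loose; origin under its middle
- label_block: banded stack of small cards, 38x58x22 mm; a bystander, loose; origin under its middle

How it is judged:
On the way, in this order (a step that is already met when the one before it is completed fails the run):
1. the right-hand page holder is pushed clear of the boards (value of joint holder_right above 1.25 rad), for 0.1 s.
2. the top leaf lies flat on the left (value of joint leaf_top above 2.55 rad and value of joint holder_right above 1.25 rad), for 0.2 s.
3. the left-hand page holder is over the turned leaf (value of joint holder_left below 0.45 rad and value of joint leaf_top above 2.55 rad), for 0.2 s.
At the end, for the whole second after the job is handed in: The top leaf lies flat on the left (joint above 2.55 of 2.64), the left holder points over it (within 0.45 rad of straight), the right holder is still clear (above 1.25), the second leaf lies on the right (below 0.06), and the cradle stands flat and still (all of step 3 and value of joint holder_right above 1.25 rad and value of joint leaf_next below 0.06 rad and angle between cradle's own z axis and vertical below 0.03 rad and linear speed of cradle below 0.01 m/s); the robot touches nothing.
It fails at once if the second leaf is turned up as well (value of joint leaf_next above 0.5 rad).
It fails at once if the book, a page holder or the cradle is pinched or pressed hard (over 30 N) (contact force between the fingers and cradle above 30 N).
It fails at once if the arm or the body of the gripper, not the fingers, pushes on the cradle or book (over 10 N) (contact force between the arm and cradle above 10 N).
It fails at once if the cradle is lifted, tipped or shoved more than 40 mm (height (world z) of cradle above 0.012 m or angle between cradle's own z axis and vertical above 0.12 rad or distance of cradle from where it was at the start of the episode above 0.04 m).
It fails at once if another thing on the counter is lifted or moved more than 30 mm (distance of any of ribbon_spool, seal_stamp, bell, mini_box, marker, timer, sticker_roll, label_block from where it was at the start of the episode above 0.03 m).
It also fails if it takes over 72 s, if anything falls off the work surface, if the arm or the gripper's body presses on something with over 40 N, if the wrist force passes 120 N, or if a joint passes its speed limit or range.

## Working session

There is one attempt and no reset: what is moved stays moved. The work goes in short steps, Python scripts to look and compute and a tool call to move; the robot and the scene stay as the last step left them, time stands still between calls to the robot, and variables do not carry over. Pictures are saved under pics/ and viewed, at most 10 in all, crops included, and the job is handed in when it is done.

Besides the shell and the picture viewer there is one more tool, called in YAML: its name, and indented under it one key for each argument. drive_tool: Moves the arm, as the interface text tells. Its arguments: {"type":"object","properties":{"rows":{"type":"array"},"force":{"type":"number"}},"required":["rows"]}

```bash
ls; mkdir -p pics
python3 - <<'E'
from workcell import status, read_camera, masks_of
import cv2,numpy as np
print(status.read_state())
for n in ["scene","side"]:
    p=read_camera(n); cv2.imwrite(f"pics/{n}0.png",p["color"][:,:,::-1])
    print(n,p["intrinsics"].tolist(),np.round(p["world_from_camera"],4).tolist(),[k for k in p])
    for t in ["cradle","knob_right","knob_left","leaf_top","tab_top","holder_right","holder_left","tab_next"]:
        print(t,[(round(float(m["score"]),2),[int(v) for v in m["bbox"]],int(m["mask"].sum())) for m in masks_of(p,t)][:2])
E
```

```text
pics
{'time': 0.0, 'q': array([-3.68760800e-02,  2.64797134e-01,  1.60539756e+00,  1.79263783e-05,
        1.27369198e+00, -3.68957543e-02]), 'joint_vel': array([0.00208118, 0.00117837, 0.00013713, 0.00055703, 0.00108481,
       0.00024321]), 'joint_torque': array([ 6.10465631e-04, -5.15121067e+01, -3.67308676e+01, -4.07824507e-05,
        1.31324201e-02,  1.46811578e-05]), 'tool_pos': array([6.74195961e-01, 5.03956288e-05, 2.02419744e-01]), 'tcp_rot': array([-2.22022804, -2.22026003,  0.00243128]), 'wrist_force': array([-0.1149006 ,  0.43665098, -0.53202765]), 'torque': array([ 0.02162673, -0.0167368 ,  0.00881686]), 'grip_force': 0.0, 'width': 1.0034394569574103}
scene [[422.88964082323054, 0.0, 281.5307111732743], [0.0, 422.88964082323054, 210.66002061254798], [0.0, 0.0, 1.0]] [[-0.8888, 0.2585, -0.3784, 0.1622], [-0.4576, -0.4556, 0.7636, 0.721], [0.025, 0.8518, 0.5232, 0.5928], [0.0, 0.0, 0.0, 1.0]] ['color', 'intrinsics', 'world_from_camera', 'shot']
cradle [(0.8, [227, 182, 317, 248], 3563)]
knob_right []
knob_left [(0.43, [273, 213, 292, 226], 109)]
leaf_top [(0.87, [251, 179
[... 270 characters left out ...]
80.5456583603878], [0.0, 454.99712347957467, 202.68575517234493], [0.0, 0.0, 1.0]] [[-0.9945, 0.0439, -0.0955, 0.4152], [-0.1049, -0.4685, 0.8772, 1.0194], [-0.0062, 0.8824, 0.4705, 0.6675], [0.0, 0.0, 0.0, 1.0]] ['color', 'intrinsics', 'world_from_camera', 'shot']
cradle [(0.79, [222, 188, 297, 242], 2465), (0.28, [263, 290, 297, 327], 909)]
knob_right [(0.57, [271, 195, 285, 204], 89)]
knob_left [(0.7, [273, 195, 287, 204], 85), (0.65, [223, 189, 300, 241], 2364)]
leaf_top [(0.93, [237, 191, 282, 212], 643), (0.67, [264, 294, 294, 327], 848)]
tab_top [(0.9, [235, 191, 284, 212], 691)]
holder_right [(0.49, [272, 196, 294, 206], 67)]
holder_left [(0.71, [260, 192, 287, 211], 38)]
tab_next []
```

```bash
cat > h.py <<'E'
from workcell import status, read_camera, masks_of
import cv2,numpy as np
from scipy.spatial.transform import Rotation as R
def tool():
    s=status.read_state(); T=np.eye(4); T[:3,:3]=R.from_rotvec(s["tcp_rot"]).as_matrix(); T[:3,3]=s["tool_pos"]; return T
def shot(n):
    T=tool(); p=read_camera(n); p["W"]=T@p["mount"] if n=="wrist" else p["world_from_camera"]; return p
def ray(p,uv):
    K=np.array(p["intrinsics"]); d=np.linalg.inv(K)@[uv[0],uv[1],1]; W=np.array(p["W"])
    return W[:3,3], W[:3,:3]@[d[0],-d[1],-d[2]]
def onz(p,uv,z):
    o,d=ray(p,uv); return o+d*(z-o[2])/d[2]
def proj(p,X):
    W=np.array(p["W"]); c=W[:3,:3].T@(np.array(X)-W[:3,3]); K=np.array(p["intrinsics"])
    v=K@[c[0],-c[1],-c[2]]; return v[:2]/v[2]
E
python3 - <<'E'
from h import *
a=cv2.imread("pics/scene0.png");b=cv2.imread("pics/side0.png")
p=shot("wrist"); cv2.imwrite("pics/wrist0.png",p["color"][:,:,::-1])
print({k:p[k] for k in p if k not in("color",)})
c=cv2.resize(a[150:280,190:390],None,fx=2,fy=2,interpolation=cv2.INTER_CUBIC)
d=cv2.resize(b[150:280,190:390],None,fx=2,fy=2,interpolation=cv2.INTER_CUBIC)
e=np.vstack([np.hstack([c,d]),cv2.resize(np.hstack([a,p["color"][:,:,::-1]]),(800,300))])
cv2.imwrite("pics/m0.png",e)
q=shot("scene"); 
for n,s in (("scene",a),("side",b)):
  q=shot(n)
  for m in masks_of(q,"cradle")[:1]:
    bb=m["bbox"]; print(n,onz(q,((bb[0]+bb[2])/2,(bb[1]+bb[3])/2),.03))
E
```

```text
{'intrinsics': array([[293.05718357,   0.        , 280.23478743],
       [  0.        , 293.05718357, 205.39866252],
       [  0.        ,   0.        ,   1.        ]]), 'mount': array([[ 3.81442637e-04,  9.65320996e-01,  2.61065565e-01,
         6.54065440e-02],
       [ 9.99999832e-01, -4.82067912e-04,  3.21404715e-04,
         5.70709404e-04],
       [ 4.36110051e-04,  2.61065399e-01, -9.65321018e-01,
        -1.70935752e-01],
       [ 0.00000000e+00,  0.00000000e+00,  0.00000000e+00,
         1.00000000e+00]]), 'shot': 3, 'W': array([[ 9.99999829e-01, -4.78738653e-04,  3.34579096e-04,
         6.75563060e-01],
       [ 3.74789140e-04,  9.65320813e-01,  2.61066251e-01,
         6.53938320e-02],
       [-4.47958670e-04, -2.61066081e-01,  9.65320828e-01,
         3.74709830e-01],
       [ 0.00000000e+00,  0.00000000e+00,  0.00000000e+00,
         1.00000000e+00]])}
scene [ 0.57671842 -0.07205632  0.03      ]
side [ 0.58767232 -0.08340332  0.03      ]
```

View pics/m0.png

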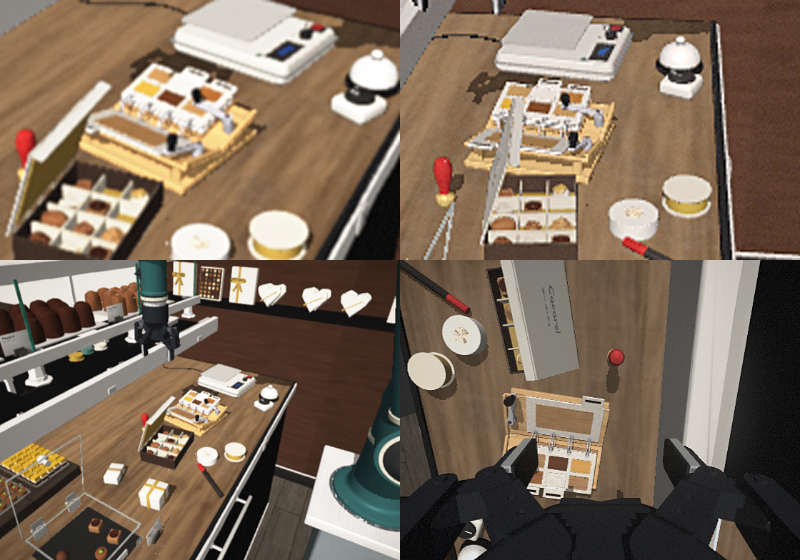

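drive_tool:
  rows:
    - [0,0,0,0.01,-0.025,0.01,0]
    - [0,0,0,0.01,-0.025,0.01,0]
    - [0,0,0,0.01,-0.03,0.02,0]
    - [0,0,0,0,0,0,0]
    - [0,0,0,0,0,0,0]
    - [0,0,0,0,0,0,0]
  force: 20

```text
time: 1.7
tool_pos: [0.5954, 0.0301, 0.1641]
tcp_rot: [2.22, 2.221, 0.001]
wrist_force: [0.8, -1.2, 0.3]
width: 0.143
grip_force: 0.0
```

Run:
```python
from h import *
p=shot("wrist"); print(p["W"][:3,3],tool()[:3,3],status.read_state()["width"])
im=p["color"][:,:,::-1]; cv2.imwrite("pics/w1.png",cv2.resize(im,(800,600),interpolation=cv2.INTER_CUBIC)); np.save("W1.npy",p["W"])
for t,z in [("cradle",.03),("knob_right",.075),("knob_left",.075),("leaf_top",.05),("tab_top",.058),("holder_right",.05),("holder_left",.05),("tab_next",.05),("bell",.03),("seal_stamp",.06),("ribbon_spool",.02),("sticker_roll",.02),("timer",.02),("mini_box",.02),("label_block",.01),("marker",.01)]:
  for m in masks_of(p,t)[:2]:
    v,u=np.nonzero(m["mask"]); c=(u.mean(),v.mean())
    print(t,round(float(m["score"]),2),[int(x) for x in m["bbox"]],np.round(c,1),len(u),np.round(onz(p,c,z),3))
```

```text
[0.59572162 0.09550245 0.33506097] [0.59666597 0.02988749 0.16516322] 0.05598770232608603
cradle 0.82 [203, 210, 367, 337] [279.2 258.6] 8803 [ 0.595 -0.05   0.03 ]
knob_left 0.65 [209, 220, 229, 269] [219.6 245.2] 492 [ 0.538 -0.014  0.075]
leaf_top 0.72 [262, 301, 301, 338] [280.2 321.1] 1128 [ 0.596 -0.117  0.05 ]
tab_top 0.9 [260, 300, 301, 338] [280.7 321.1] 1087 [ 0.597 -0.111  0.058]
holder_left 0.81 [210, 224, 226, 272] [219.7 245.2] 503 [ 0.533 -0.025  0.05 ]
tab_next 0.49 [260, 302, 303, 337] [280.4 321.2] 1144 [ 0.596 -0.117  0.05 ]
seal_stamp 0.82 [360, 150, 403, 181] [381.2 166.5] 911 [0.691 0.059 0.06 ]
ribbon_spool 0.97 [56, 156, 129, 213] [ 92.5 185.2] 3222 [0.391 0.033 0.02 ]
ribbon_spool 0.38 [360, 153, 404, 179] [380.7 166.8] 850 [0.704 0.053 0.02 ]
sticker_roll 0.67 [114, 102, 179, 164] [145.8 132.3] 3127 [0.456 0.089 0.02 ]
marker 0.97 [29, 5, 159, 97] [90.9 51.1] 1777 [0.406 0.168 0.01 ]
```

View pics/w1.png

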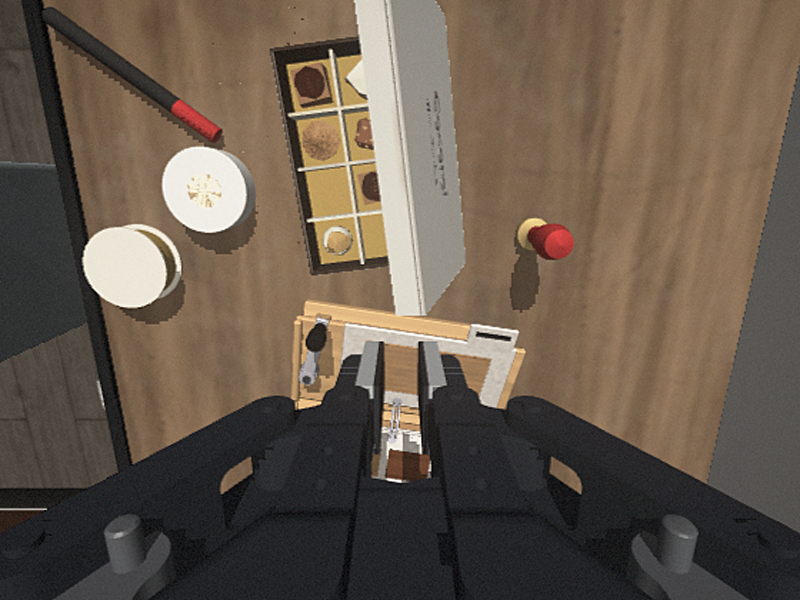

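drive_tool:
  rows:
    - [0,0,0,0.03,-0.005,-0.03,0]
    - [0,0,0,0.03,-0.005,-0.03,0]
    - [0,0,0,0.03,-0.005,0,0]
    - [0,0,0,0,0,0,0]

```text
time: 2.88
tool_pos: [0.5811, 0.1233, 0.2255]
tcp_rot: [2.217, 2.224, 0.01]
wrist_force: [0.2, -0.5, -0.8]
width: 0.0
grip_force: 0.0
```

Run:
```python
from h import *
p=shot("wrist"); print(p["W"][:3,3],tool()[:3,3])
im=p["color"][:,:,::-1]; cv2.imwrite("pics/w2raw.png",im);cv2.imwrite("pics/w2.png",cv2.resize(im[120:330,140:420],(800,600),interpolation=cv2.INTER_CUBIC)); np.savez("p2.npz",W=p["W"],intrinsics=p["intrinsics"])
for t,z in [("cradle",.03),("knob_right",.075),("knob_left",.075),("leaf_top",.05),("tab_top",.058),("holder_right",.05),("holder_left",.05),("tab_next",.05),("bell",.03),("timer",.02)]:
  for m in masks_of(p,t)[:2]:
    v,u=np.nonzero(m["mask"]); c=(u.mean(),v.mean())
    print(t,round(float(m["score"]),2),[int(x) for x in m["bbox"]],np.round(c,1),len(u),np.round(onz(p,c,z),3))
```

```text
[0.5806612  0.18808258 0.39662988] [0.58052389 0.12093751 0.22378402]
cradle 0.86 [230, 259, 346, 339] [281.4 287.9] 751 [ 0.585 -0.029  0.03 ]
knob_left 0.28 [161, 179, 210, 227] [184.  203.2] 1811 [0.474 0.105 0.075]
holder_right 0.52 [231, 261, 342, 338] [281.3 285.4] 690 [ 0.584 -0.014  0.05 ]
```

View pics/w2.png

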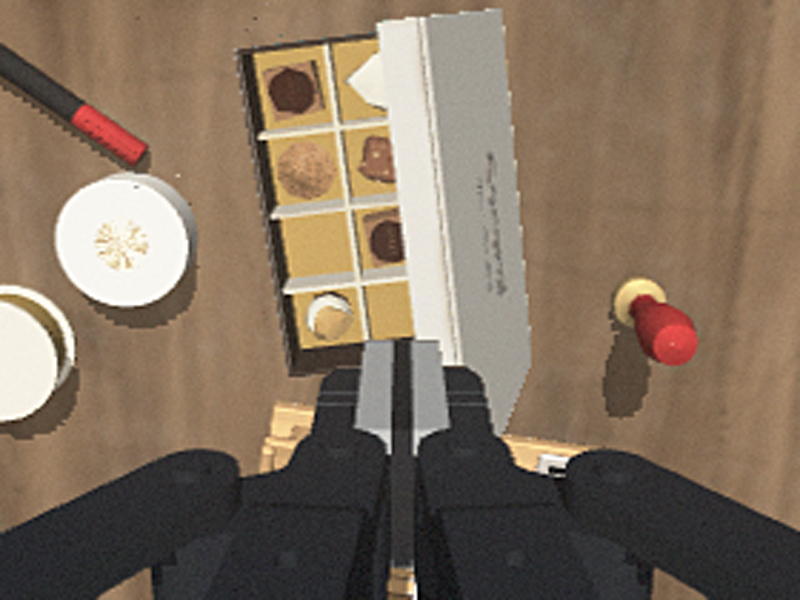

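drive_tool:
  rows:
    - [0,0,0,-0.04,0.0,0,0]
    - [0,0,0,-0.04,0,0,0]
    - [0,0,0,-0.04,0,0,0]
    - [0,0,0,-0.04,0,0,0]
    - [0,0,0,-0.03,0,0,0]
    - [0,0,0,0,0,0,0]

```text
time: 3.93
tool_pos: [0.58, -0.0772, 0.2223]
tcp_rot: [2.226, 2.214, -0.003]
wrist_force: [0.0, 0.3, 0.1]
width: 0.005
grip_force: 0.0
```

Run:
```python
from h import *
p=shot("wrist"); print(p["W"][:3,3],tool()[:3,3])
im=p["color"][:,:,::-1]; cv2.imwrite("pics/w3raw.png",im);cv2.imwrite("pics/w3.png",cv2.resize(im[60:270,140:420],(800,600),interpolation=cv2.INTER_CUBIC)); np.savez("p3.npz",W=p["W"],intrinsics=p["intrinsics"])
for t,z in [("cradle",.03),("knob_right",.075),("knob_left",.075),("leaf_top",.05),("tab_top",.058),("holder_right",.05),("holder_left",.05),("tab_next",.05),("bell",.03),("timer",.02)]:
  for m in masks_of(p,t)[:2]:
    v,u=np.nonzero(m["mask"]); c=(u.mean(),v.mean())
    print(t,round(float(m["score"]),2),[int(x) for x in m["bbox"]],np.round(c,1),len(u),np.round(onz(p,c,z),3))
```

```text
[ 0.58092869 -0.01134018  0.39308322] [ 0.58006069 -0.07457225  0.22222014]
knob_right 0.75 [221, 203, 272, 223] [247.  215.3] 427 [ 0.543 -0.11   0.075]
knob_left 0.92 [230, 109, 244, 164] [237.9 138.1] 463 [ 0.536 -0.024  0.075]
knob_left 0.62 [142, 297, 176, 338] [155.9 309. ] 56 [ 0.425 -0.231  0.075]
leaf_top 0.98 [241, 192, 350, 264] [298.8 226.6] 5085 [ 0.603 -0.133  0.05 ]
leaf_top 0.63 [247, 253, 252, 263] [246.6 256.8] 85 [ 0.537 -0.173  0.05 ]
tab_top 0.97 [240, 194, 350, 264] [298.7 226.7] 5048 [ 0.603 -0.13   0.058]
tab_top 0.46 [144, 298, 177, 341] [160.  315.6] 56 [ 0.421 -0.253  0.058]
holder_right 0.89 [223, 203, 271, 227] [246. 215.] 384 [ 0.538 -0.117  0.05 ]
holder_right 0.46 [88, 61, 150, 115] [119.7  88.7] 2760 [0.405 0.028 0.05 ]
holder_left 0.91 [227, 111, 241, 167] [237.5 139.2] 493 [ 0.532 -0.027  0.05 ]
```

View pics/w3.png

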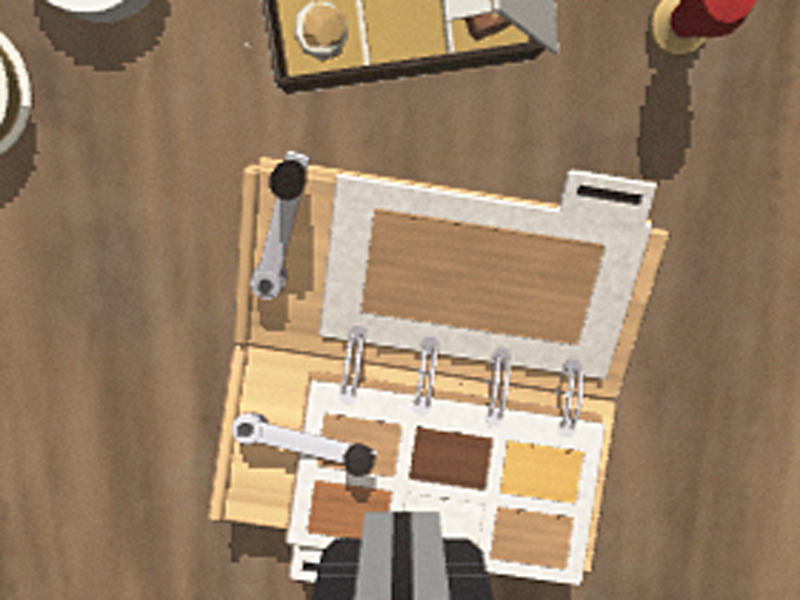

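```bash
cat > model.py <<'E'
import numpy as np
def P(x,r,h,side):  # cradle coords (m): r out along wing from spine line, h above wing surface
    s,c=np.sin(.25),np.cos(.25); return np.array([x,side*(r*c-h*s),.020+r*s+h*c])
def A(x,r,off,side): # r off ring axis, off above plane through axis
    s,c=np.sin(.25),np.cos(.25); return np.array([x,side*(r*c-off*s),.032+r*s+off*c])
def toW(c,X): 
    cs,sn=np.cos(c[2]),np.sin(c[2]); return np.array([c[0]+cs*X[0]-sn*X[1],c[1]+sn*X[0]+cs*X[1],X[2]])
E
python3 - <<'E'
from h import *; from model import *
from scipy.optimize import least_squares
p=dict(np.load("p3.npz"))
pts=[((238,347),P(-.102,0,0,1)),((612,398),P(.074,0,0,1)),((667,232),P(.074,.08,0,1)),((215,520),P(-.102,.08,0,-1)),
((572,170),A(.026,.096,-.00825,1)),((655,183),A(.062,.096,-.00825,1)),((338,174),A(-.065,.08,-.00825,1)),
((315,382),A(-.065,.008,.00675,-1)),((602,425),A(.065,.008,.00675,-1)),((583,583),A(.065,.08,.00675,-1)),((290,545),A(-.065,.08,.00675,-1)),((358,460),P(-.039,.036,.045,-1))]
uv=np.array([np.array(a)/2.857+[140,60] for a,_ in pts])
f=lambda c:np.concatenate([proj(p,toW(c,X))-u for (_,X),u in zip(pts,uv)])
r=least_squares(f,[.58,-.08,0],loss="soft_l1"); print(r.x); print(np.round(f(r.x).reshape(-1,2),1).tolist())
c=r.x; np.save("c.npy",c)
# left knob angle
u=np.array([288,180])/2.857+[140,60]
k=lambda a:P(-.088+.049*np.cos(a),.036+.049*np.sin(a),.035,1)
a=least_squares(lambda a:proj(p,toW(c,k(a[0])))-u,[1.4]); print("aL",a.x,a.fun,toW(c,k(a.x[0])))
print("knobR",toW(c,P(-.039,.036,.045,-1)),"tab",toW(c,A(0,.088,.005,-1)),toW(c,A(0,.096,.005,-1)))
E
```

```text
[ 0.60714251 -0.09568739 -0.14840949]
[[-0.6, -0.3], [2.1, 0.8], [1.0, -0.1], [-0.9, 0.4], [-1.6, 0.1], [0.5, 0.3], [-0.9, 0.9], [-1.2, -0.4], [1.7, -1.0], [0.1, 0.6], [-0.5, 0.2], [1.6, -3.5]]
aL [1.41067583] [-0.82319352  2.6209672 ] [ 0.53864403 -0.01154279  0.0747862 ]
knobR [ 0.56505976 -0.11340727  0.0725076 ] tab [ 0.59471779 -0.178791    0.05861611] [ 0.59357164 -0.18645709  0.06059534]
```

drive_tool:
  rows:
    - [0,0,4.25,0,0,0,0]
    - [0,0,4.25,0,0,0,0]
    - [0,0,0,-0.0188,-0.009,0.03,0]
    - [0,0,0,0,0,0.04,0]
    - [0,0,0,0,0,0.03,0]
    - [0,0,0,0,0,0,0]
    - [0,0,0,0,0,0,0]

```text
time: 5.07
tool_pos: [0.5667, -0.0881, 0.1205]
tcp_rot: [-2.377, -2.049, 0.005]
wrist_force: [0.6, -0.9, 0.3]
width: -0.002
grip_force: 0.0
```

```bash
cat > where.py <<'E'
from h import *
c=np.load("c.npy"); T=tool(); s=status.read_state()
Rc=R.from_euler("z",c[2]).as_matrix()
d=Rc.T@(T[:3,3]-[c[0],c[1],0]); print("t",round(s["time"],2),"TCP cradle mm",np.round(d*1000,1)); print("tool axes in cradle\n",np.round(Rc.T@T[:3,:3],3)); print(np.round(s["wrist_force"],1),np.round(s["q"],2))
E
python3 where.py
```

```text
t 5.07 TCP cradle mm [-41.1   1.5 120.5]
tool axes in cradle
 [[-0.     1.    -0.005]
 [ 1.     0.     0.   ]
 [ 0.    -0.005 -1.   ]]
[ 0.6 -0.9  0.3] [-0.2   0.14  1.91  0.    1.1  -0.05]
```

drive_tool:
  rows:
    - [0,0,0,-0.001,0.002,0.03,0]
    - [0,0,0,0,0,0.03,0]
    - [0,0,0,0,0,0,0]
    - [0,0,0,0,0,0,0]

```text
time: 5.4
tool_pos: [0.5706, -0.0898, 0.0632]
tcp_rot: [-2.379, -2.051, 0.001]
wrist_force: [0.6, 0.0, -0.1]
width: -0.006
grip_force: 0.0
```

```bash
python3 where.py
python3 - <<'E'
from h import *
for i in range(3): print(tool()[:3,3])
o=[]
for n in("scene","side"):
    p=shot(n); im=p["color"][:,:,::-1]; o.append(cv2.resize(im[150:270,200:350],(400,320),interpolation=cv2.INTER_CUBIC))
p=shot("wrist"); o2=cv2.resize(p["color"][20:240,140:420,::-1],(350,275))
cv2.imwrite("pics/c4.png",np.vstack([np.hstack(o),np.hstack([o2,np.zeros((275,450,3),np.uint8)])]))
E
```

```text
t 5.4 TCP cradle mm [-37.    0.4  63.2]
tool axes in cradle
 [[-0.     1.    -0.001]
 [ 1.     0.     0.   ]
 [ 0.    -0.001 -1.   ]]
[ 0.6  0.  -0.1] [-0.2   0.21  1.95  0.    0.99 -0.05]
[ 0.57060409 -0.08978819  0.06321881]
[ 0.57060409 -0.08978819  0.06321881]
[ 0.57060409 -0.08978819  0.06321881]
```

View pics/c4.png

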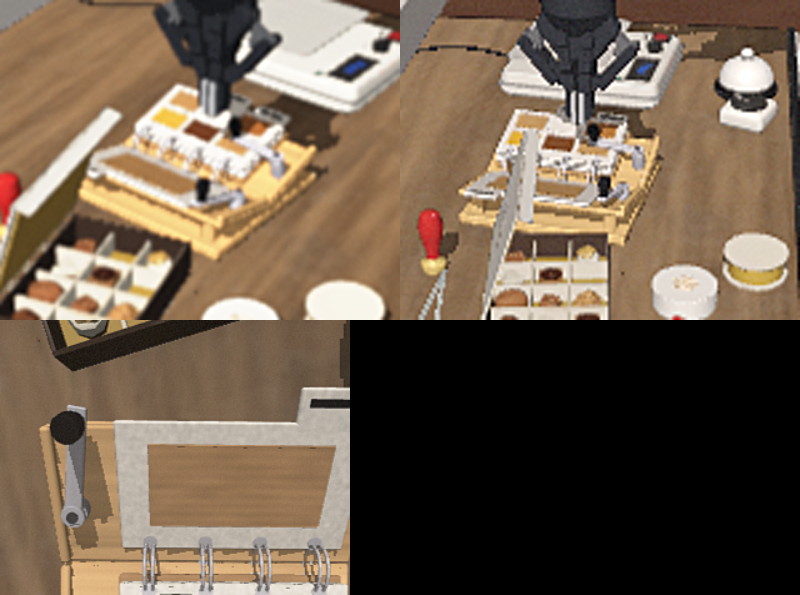

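Run:
```python
from h import *; from model import *
c=np.load("c.npy"); t=tool()[:3,3]
for n in("scene","side"):
    p=shot(n); print(n,"tip",proj(p,t),"knobR",proj(p,toW(c,P(-.039,.036,.045,-1))),"knobL",proj(p,toW(c,P(-.088+.049*np.cos(1.41),.036+.049*np.sin(1.41),.035,1))),"spine ends",proj(p,toW(c,P(-.102,0,0,1))),proj(p,toW(c,P(.074,.08,0,1))))
p=shot("wrist"); print("wrist spine near",proj(p,toW(c,P(-.102,0,0,1))),"tabL",proj(p,toW(c,A(.026,.096,-.00825,1))),proj(p,toW(c,A(-.065,.08,-.00825,1))))
```

```text
scene tip [278.7129062  199.87943235] knobR [285.82234923 194.30553457] knobL [276.17288983 215.10375645] spine ends [300.48893124 224.38080281] [225.50090111 207.5014409 ]
side tip [267.37214627 204.18530023] knobR [271.17263597 198.34156275] knobL [276.35950515 215.84733023] spine ends [290.80397056 221.18924303] [221.53641588 221.03163924]
wrist spine near [192.11759036 214.4629783 ] tabL [381.78371021  74.93231588] [230.86598654 102.84027265]
```

Run:
```python
from h import *
t=tool()[:3,3]; o=[]
for n in("scene","side"):
    p=shot(n); im=p["color"][:,:,::-1]; u,v=proj(p,t); x0,y0=int(u)-25,int(v)-35
    q=cv2.resize(im[y0:y0+60,x0:x0+50],(400,480),interpolation=cv2.INTER_NEAREST)
    a=(int((u-x0+.5)*8),int((v-y0+.5)*8)); cv2.circle(q,a,5,(0,0,255),1)
    o.append(q)
cv2.imwrite("pics/c5.png",np.hstack(o))
```

```text
(no output)
```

View pics/c5.png

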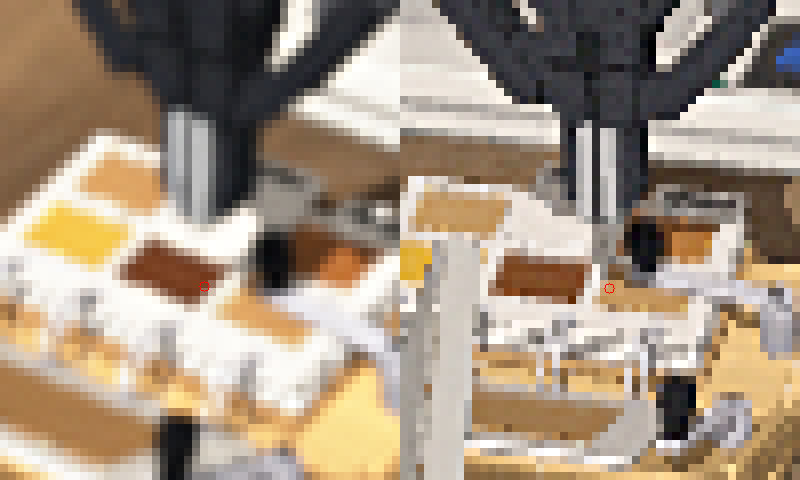

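Run:
```python
from h import *
M=[];b=[]
for n,uv in(("scene",(277.5,191.4)),("side",(266.3,195.4))):
    p=shot(n); o,d=ray(p,uv); d/=np.linalg.norm(d); Q=np.eye(3)-np.outer(d,d); M.append(Q); b.append(Q@o)
X=np.linalg.lstsq(np.vstack(M),np.concatenate(b),rcond=None)[0]; print(X,tool()[:3,3])
```

```text
[ 0.574391   -0.08527825  0.09382418] [ 0.57071826 -0.09010068  0.06294616]
```

drive_tool:
  rows:
    - [0,0,0,-0.006,0,0,0]
    - [0,0,0,-0.006,0,0,0]
    - [0,0,0,-0.005,0,0,0]
    - [0,0,0,-0.005,0,0,0]
    - [0,0,0,-0.004,0,0,0]
    - [0,0,0,0,0,0,0]

```text
time: 6.4
tool_pos: [0.5663, -0.1168, 0.0622]
tcp_rot: [2.381, 2.049, -0.0]
wrist_force: [0.4, -0.5, 0.9]
width: -0.002
grip_force: 0.0
```

```bash
python3 where.py
python3 - <<'E'
from h import *
t=tool()[:3,3]; o=[]
for n in("scene","side"):
    p=shot(n); im=p["color"][:,:,::-1]; u,v=proj(p,t); x0,y0=int(u)-25,int(v)-35
    q=cv2.resize(im[y0:y0+60,x0:x0+50],(400,480),interpolation=cv2.INTER_NEAREST)
    a=(int((u-x0+.5)*8),int((v-y0+.5)*8)); cv2.circle(q,a,5,(0,0,255),1)
    o.append(q)
cv2.imwrite("pics/c6.png",np.hstack(o))
E
```

```text
t 6.4 TCP cradle mm [-37.2 -26.9  62.2]
tool axes in cradle
 [[ 0.001  1.    -0.   ]
 [ 1.    -0.001 -0.   ]
 [-0.    -0.    -1.   ]]
[ 0.4 -0.5  0.9] [-0.25  0.21  1.95 -0.    0.98 -0.1 ]
```

View pics/c6.png

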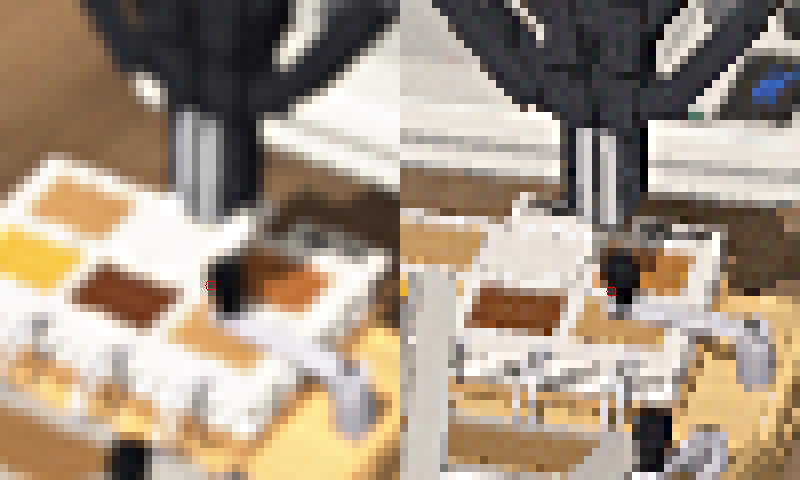

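drive_tool:
  rows:
    - [0,0,0,0.012,0,0,0]
    - [0,0,0,0.013,0,0,0]
    - [0,0,0,0,0,0,0]
    - [0,0,0,0,0,0.006,0]
    - [0,0,0,0,0,0.006,0]
    - [0,0,0,0,0,0,0]

```text
time: 7.0
tool_pos: [0.5689, -0.0905, 0.0485]
tcp_rot: [-2.378, -2.05, 0.003]
wrist_force: [-0.5, 0.5, -0.8]
width: 0.0
grip_force: 0.0
```

drive_tool:
  rows:
    - [0,0,0,0,0,0.005,0]
    - [0,0,0,0,0,0.005,0]
    - [0,0,0,0,0,0.004,0]
    - [0,0,0,0,0,0,0]

```text
time: 7.33
tool_pos: [0.5692, -0.0911, 0.0349]
tcp_rot: [-2.379, -2.049, 0.002]
wrist_force: [-0.2, -0.3, -0.4]
width: 0.003
grip_force: 0.0
```

drive_tool:
  rows:
    - [0,0,0,-0.006,0,0,0]
    - [0,0,0,-0.006,0,0,0]
    - [0,0,0,-0.005,0,0,0]
    - [0,0,0,-0.005,0,0,0]
    - [0,0,0,-0.004,0,0,0]
    - [0,0,0,0,0,0,0]

```text
time: 7.83
tool_pos: [0.5665, -0.1179, 0.0366]
tcp_rot: [2.38, 2.049, 0.0]
wrist_force: [0.5, -0.4, -0.8]
width: 0.0
grip_force: 0.0
```

```bash
python3 where.py
python3 - <<'E'
from h import *
t=tool()[:3,3]; o=[]
for n in("scene","side"):
    p=shot(n); im=p["color"][:,:,::-1]; u,v=proj(p,t+[0,0,.027]); x0,y0=int(u)-25,int(v)-35
    q=cv2.resize(im[y0:y0+60,x0:x0+50],(400,480),interpolation=cv2.INTER_NEAREST)
    a=(int((u-x0+.5)*8),int((v-y0+.5)*8)); cv2.circle(q,a,5,(0,0,255),1)
    o.append(q)
cv2.imwrite("pics/c7.png",np.hstack(o))
E
```

```text
t 7.83 TCP cradle mm [-36.9 -27.9  36.6]
tool axes in cradle
 [[ 0.001  1.     0.001]
 [ 1.    -0.001 -0.   ]
 [-0.     0.001 -1.   ]]
[ 0.5 -0.4 -0.8] [-0.25  0.24  1.96 -0.    0.93 -0.1 ]
```

View pics/c7.png

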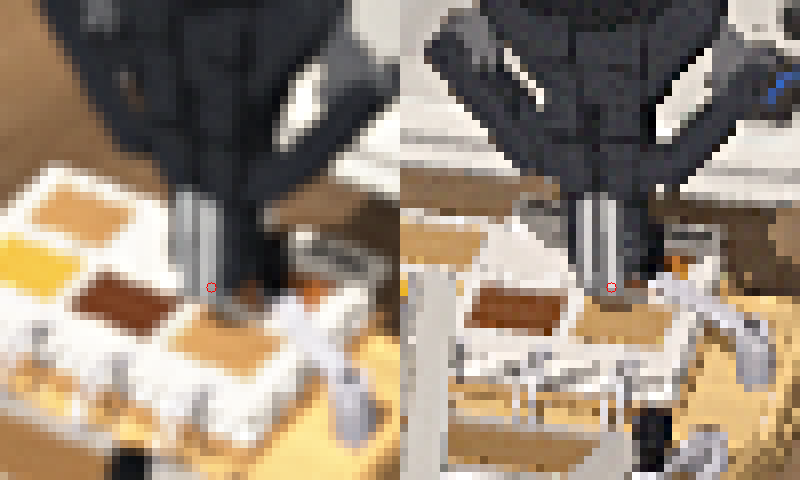

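drive_tool:
  rows:
    - [0,0,0,-0.0057,-0.0013,-0.0013,0]
    - [0,0,0,-0.0057,-0.0013,-0.0013,0]
    - [0,0,0,-0.0057,-0.0013,-0.0013,0]
    - [0,0,0,-0.0043,-0.003,-0.001,0]
    - [0,0,0,-0.0043,-0.003,-0.001,0]
    - [0,0,0,-0.0043,-0.003,-0.001,0]
    - [0,0,0,-0.0043,-0.003,-0.001,0]

```text
time: 8.52
tool_pos: [0.5453, -0.1489, 0.0444]
tcp_rot: [2.38, 2.05, 0.0]
wrist_force: [0.6, 0.2, -0.2]
width: -0.003
grip_force: 0.2
```

drive_tool:
  rows:
    - [0,0,0,-0.0018,-0.0036,-0.0005,0]
    - [0,0,0,-0.0018,-0.0036,-0.0005,0]
    - [0,0,0,-0.0018,-0.0036,-0.0005,0]
    - [0,0,0,-0.0018,-0.0036,-0.0005,0]
    - [0,0,0,-0.0018,-0.0036,0,0]
    - [0,0,0,0,0,0,0]
    - [0,0,0,0,0,0,0]

```text
time: 9.1
tool_pos: [0.5261, -0.1545, 0.0461]
tcp_rot: [-2.38, -2.05, 0.0]
wrist_force: [0.3, 0.8, 0.2]
width: 0.001
grip_force: 0.0
```

```bash
python3 where.py
cat > mk.py <<'E'
from h import *; from model import *
c=np.load("c.npy")
import sys
for n in("scene","side"):
  p=shot(n)
  for t in ("knob_right","holder_right","knob_left","cradle"):
    for m in masks_of(p,t)[:2]:
      v,u=np.nonzero(m["mask"]); print(n,t,round(float(m["score"]),2),[int(x) for x in m["bbox"]],round(u.mean(),1),round(v.mean(),1),len(u))
  for a in (0,.6,1.2,1.4,1.55): print("  pred R",a,np.round(proj(p,toW(c,P(-.088+.049*np.cos(a),.036+.049*np.sin(a),.035,-1))),1))
E
python3 mk.py
```

```text
t 9.1 TCP cradle mm [-71.5 -70.2  46.1]
tool axes in cradle
 [[ 0.  1. -0.]
 [ 1. -0.  0.]
 [ 0. -0. -1.]]
[0.3 0.8 0.2] [-0.33  0.18  2.02 -0.    0.94 -0.18]
scene knob_right 0.46 [301, 189, 316, 211] 310.7 198.8 95
scene knob_right 0.43 [198, 212, 207, 236] 202.1 222.7 136
scene holder_right 0.45 [303, 191, 320, 211] 311.1 198.5 82
scene knob_left 0.68 [279, 260, 306, 286] 289.9 274.5 639
scene knob_left 0.39 [273, 216, 291, 227] 279.7 222.3 84
scene cradle 0.95 [226, 180, 315, 249] 275.8 213.2 3640
  pred R 0 [286.3 197.3]
  pred R 0.6 [295.1 191.9]
  pred R 1.2 [306.4 190.4]
  pred R 1.4 [310.1 190.9]
  pred R 1.55 [312.7 191.6]
side holder_right 0.52 [225, 186, 297, 244] 265.2 214.4 2334
side holder_right 0.44 [287, 188, 297, 208] 291.2 197.5 67
side cradle 0.96 [226, 188, 298, 242] 264.3 214.5 2412
side cradle 0.53 [210, 228, 218, 252] 211.4 240.3 196
  pred R 0 [271.5 201. ]
  pred R 0.6 [276.8 195. ]
  pred R 1.2 [285.9 191.8]
  pred R 1.4 [289.2 191.6]
  pred R 1.55 [291.7 191.7]
```

Run:
```python
from h import *
b=cv2.imread("pics/side0.png"); c=np.load("c.npy"); Rc=R.from_euler("z",c[2]).as_matrix()
cr=lambda X:np.round((Rc.T@(np.array(X)-[c[0],c[1],0]))*1000)
p=shot("side")
# from m0 side crop: scale front-top edge left (497,55),right(590,82); bottom edge (497,70),(592,82)
for u in [(497,68),(592,84),(615,75),(632,40),(510,12)]:
    uv=((u[0]-400)/2+190,u[1]/2+150); print(u,cr(onz(p,uv,0.)),cr(onz(p,uv,.04)))
p=shot("scene")
for u in [(175,43),(262,82),(272,80),(335,50),(200,0)]:
    uv=(u[0]/2+190,u[1]/2+150); print(u,cr(onz(p,uv,0.)),cr(onz(p,uv,.04)))
p=shot("scene")
for m in masks_of(p,"bell")[:1]: print("bell",m["score"],m["bbox"],cr(onz(p,((m["bbox"][0]+m["bbox"][2])/2,m["bbox"][3]),0)))
```

```text
(497, 68) [ 135. -232.    0.] [ 106. -154.   40.]
(592, 84) [ -35. -212.    0.] [ -55. -135.   40.]
(615, 75) [ -65. -254.    0.] [ -82. -174.   40.]
(632, 40) [ -63. -400.    0.] [ -81. -312.   40.]
(510, 12) [ 193. -475.   -0.] [ 160. -382.   40.]
(175, 43) [ 139. -234.    0.] [  92. -168.   40.]
(262, 82) [ -36. -210.    0.] [ -71. -146.   40.]
(272, 80) [ -44. -224.    0.] [ -79. -159.   40.]
(335, 50) [ -72. -371.    0.] [-105. -296.   40.]
(200, 0) [ 205. -398.    0.] [ 153. -321.   40.]
bell 0.96 [363.3, 173.5, 392.6, 199.9] [-190. -266.    0.]
```

drive_tool:
  rows:
    - [0,0,0,0,0.001,-0.02,0]
    - [0,0,0,0,0,-0.035,0]
    - [0,0,0,-0.02,0.025,-0.01,0]
    - [0,0,0,-0.02,0.025,0,0]
    - [0,0,0,-0.02,0.021,0,0]
    - [0,0,0,0,0,0,0]

```text
time: 10.3
tool_pos: [0.5926, -0.2287, 0.1125]
tcp_rot: [2.377, 2.045, 0.002]
wrist_force: [-0.2, -0.4, 1.1]
width: 0.003
grip_force: 0.0
```

```bash
python3 where.py
python3 - <<'E'
from h import *; from model import *
from scipy.optimize import least_squares
c=np.load("c.npy")
p=shot("wrist"); cv2.imwrite("pics/w8.png",p["color"][:,:,::-1]); np.savez("p8.npz",W=p["W"],intrinsics=p["intrinsics"])
for t in ("knob_right","holder_right","knob_left","holder_left","leaf_top","tab_top","tab_next"):
    for m in masks_of(p,t)[:2]:
      v,u=np.nonzero(m["mask"]); print(t,round(float(m["score"]),2),[int(x) for x in m["bbox"]],round(u.mean(),1),round(v.mean(),1),len(u))
for a in (1.2,1.35,1.5,1.65): print("  pred R",a,np.round(proj(p,toW(c,P(-.088+.049*np.cos(a),.036+.049*np.sin(a),.045,-1))),1))
print("pivot",proj(p,toW(c,P(-.088,.036,.024,-1))),"tabT",proj(p,toW(c,A(0,.088,.007,-1))))
E
```

```text
t 10.3 TCP cradle mm [   5.3 -133.7  112.5]
tool axes in cradle
 [[ 0.001  1.     0.005]
 [ 1.    -0.001 -0.003]
 [-0.003  0.005 -1.   ]]
[-0.2 -0.4  1.1] [-0.41  0.26  1.79 -0.    1.09 -0.26]
knob_right 0.61 [122, 58, 161, 144] 144.7 105.9 1531
holder_right 0.9 [126, 56, 159, 144] 144.5 105.5 1376
leaf_top 0.82 [186, 34, 358, 156] 269.6 90.6 18006
tab_top 0.86 [182, 34, 358, 160] 269.8 90.6 18223
tab_next 0.72 [190, 137, 234, 160] 212.2 146.8 930
  pred R 1.2 [163.7 125.7]
  pred R 1.35 [153. 129.]
  pred R 1.5 [141.9 130.7]
  pred R 1.65 [130.7 130.6]
pivot [149.99121926  69.81723781] tabT [271.88759351 147.13568479]
```

drive_tool:
  rows:
    - [0,6.5,0,0,-0.005,0,0]
    - [0,6.5,0,0,0,0,0]
    - [0,6.5,0,0,0,0,0]
    - [0,6.5,0,0,0,0,0]
    - [0,6.5,0,0,0,0,0]
    - [0,6.5,0,0,0,0,0]
    - [0,6,0,0,0,0,0]
    - [0,0,0,0,0,0,0]

```text
time: 11.37
tool_pos: [0.5813, -0.2253, 0.1066]
tcp_rot: [-1.906, -1.631, -0.789]
wrist_force: [0.2, 0.7, -1.9]
width: 0.0
grip_force: 0.0
```

```bash
python3 where.py
```

```text
t 11.37 TCP cradle mm [  -6.3 -132.   106.6]
tool axes in cradle
 [[ 0.007  1.    -0.002]
 [ 0.703 -0.004  0.711]
 [ 0.711 -0.007 -0.703]]
[ 0.2  0.7 -1.9] [-0.77  0.54  1.63  0.62  1.52 -0.82]
```

drive_tool:
  rows:
    - [0,0,0,0.011,0.002,0.011,0]
    - [0,0,0,0.011,0.002,0.011,0]
    - [0,0,0,-0.015,0,0.015,0]
    - [0,0,0,-0.015,0,0.015,0]
    - [0,0,0,0,0,0,0]
    - [0,0,0,0,0,0,0]

```text
time: 11.87
tool_pos: [0.5923, -0.1906, 0.0695]
tcp_rot: [-1.903, -1.644, -0.787]
wrist_force: [-0.9, -0.5, -0.4]
width: -0.003
grip_force: 0.0
```

```bash
python3 where.py
```

```text
t 11.87 TCP cradle mm [ -0.6 -96.   69.5]
tool axes in cradle
 [[-0.001  1.    -0.003]
 [ 0.707  0.003  0.707]
 [ 0.707 -0.001 -0.707]]
[-0.9 -0.5 -0.4] [-0.72  0.56  1.68  0.64  1.44 -0.84]
```

drive_tool:
  rows:
    - [0,0,0,-0.011,0.0,0.009,0]
    - [0,0,0,-0.011,0,0.009,0]
    - [0,0,0,-0.012,0,0.01,0]
    - [0,0,0,0,0,0,0]
    - [0,0,0,0,0,0,0]

```text
time: 12.28
tool_pos: [0.5907, -0.1971, 0.0232]
tcp_rot: [-1.905, -1.638, -0.788]
wrist_force: [-0.6, 0.6, -0.2]
width: -0.004
grip_force: 0.0
```

```bash
python3 where.py
python3 - <<'E'
from h import *; from model import *
c=np.load("c.npy"); T=tool(); tip=T[:3,3]-.027*T[:3,2]; C=tip+.011*T[:3,0]; e=toW(c,A(0,.096,.00325,-1))
o=[]
for n in("scene","side"):
    p=shot(n); im=p["color"][:,:,::-1]; u,v=proj(p,e); x0,y0=int(u)-25,int(v)-25
    q=cv2.resize(im[y0:y0+50,x0:x0+50],(400,400),interpolation=cv2.INTER_NEAREST)
    for X,k in((C,(0,0,255)),(e,(0,255,0))):
        a=proj(p,X); cv2.circle(q,(int((a[0]-x0+.5)*8),int((a[1]-y0+.5)*8)),4,k,1)
    o.append(q)
cv2.imwrite("pics/c9.png",np.hstack(o))
E
```

```text
t 12.28 TCP cradle mm [  -1.3 -102.8   23.2]
tool axes in cradle
 [[ 0.002  1.    -0.002]
 [ 0.706 -0.     0.709]
 [ 0.709 -0.003 -0.706]]
[-0.6  0.6 -0.2] [-0.73  0.62  1.68  0.64  1.39 -0.88]
```

View pics/c9.png

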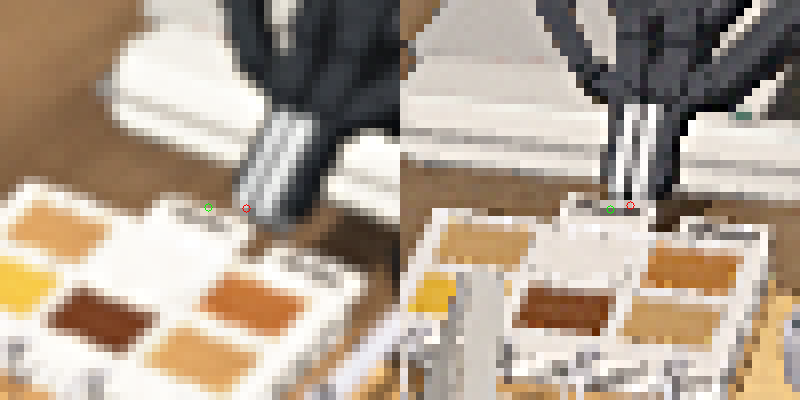

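drive_tool:
  rows:
    - [0,0,0,0.005,0.001,0.0045,0]
    - [0,0,0,0.005,0,0.0045,0]
    - [0,0,0,0.005,0,0.0045,0]
    - [0,0,0,0.005,0,0.0045,0]
    - [0,0,0,0,0,0,0]

```text
time: 12.8
tool_pos: [0.5968, -0.1695, 0.0268]
tcp_rot: [-1.904, -1.643, -0.789]
wrist_force: [0.3, 0.2, -0.3]
width: -0.003
grip_force: 0.0
```

```bash
python3 where.py
python3 - <<'E'
import numpy as np
s=10;th=np.pi/4;d=np.array([np.sin(th),-np.cos(th)]);x=np.array([np.cos(th),np.sin(th)]);prev=None
for e in np.arange(.25,2.3,.1):
    if e<th: C=np.array([-(96*np.cos(e)-3.25*np.sin(e)),32+96*np.sin(e)+3.25*np.cos(e)])+s*d
    else: C=np.array([-(86*np.cos(e)-3.25*np.sin(e)),32+86*np.sin(e)+3.25*np.cos(e)])
    T=C-11*x+27*d
    if prev is not None: D=T-prev; print(round(e,2),np.round(T,1),"tx %.1f tz %.1f"%(D@x,D@d))
    prev=T
E
```

```text
t 12.8 TCP cradle mm [  0.7 -74.6  26.8]
tool axes in cradle
 [[-0.001  1.    -0.001]
 [ 0.707  0.002  0.708]
 [ 0.708 -0.    -0.707]]
[ 0.3  0.2 -0.3] [-0.69  0.6   1.71  0.67  1.36 -0.87]
0.35 [-70.7  34. ] tx 8.6 tz -4.2
0.45 [-66.6  42.7] tx 9.0 tz -3.3
0.55 [-61.8  51. ] tx 9.3 tz -2.4
0.65 [-56.1  58.7] tx 9.5 tz -1.4
0.75 [-49.6  65.9] tx 9.6 tz -0.5
0.85 [-43.   71.9] tx 8.9 tz 0.4
0.95 [-36.1  77. ] tx 8.5 tz 1.3
1.05 [-28.7  81.3] tx 8.3 tz 2.1
1.15 [-20.8  85. ] tx 8.1 tz 3.0
1.25 [-12.7  87.8] tx 7.7 tz 3.8
1.35 [-4.3 89.8] tx 7.3 tz 4.5
1.45 [ 4.2 90.9] tx 6.8 tz 5.2
1.55 [12.8 91.2] tx 6.3 tz 5.9
1.65 [21.4 90.6] tx 5.7 tz 6.5
1.75 [29.8 89.2] tx 5.0 tz 7.0
1.85 [38.1 86.9] tx 4.3 tz 7.5
1.95 [46.2 83.8] tx 3.5 tz 7.9
2.05 [53.8 79.9] tx 2.7 tz 8.2
2.15 [61.1 75.3] tx 1.9 tz 8.4
2.25 [67.9 70. ] tx 1.0 tz 8.5
```

Lift the first part gently, then check that only the top leaf came along.

drive_tool:
  rows:
    - [0,0,0,0.0043,0,-0.0021,0]
    - [0,0,0,0.0043,0,-0.0021,0]
    - [0,0,0,0.009,0,-0.0033,0]
    - [0,0,0,0.0093,0,-0.0024,0]
    - [0,0,0,0.0095,0,-0.0014,0]
    - [0,0,0,0,0,0,0]

```text
time: 13.3
tool_pos: [0.6006, -0.1534, 0.0627]
tcp_rot: [-1.906, -1.645, -0.792]
wrist_force: [1.0, -0.2, 0.6]
width: 0.0
grip_force: 0.1
```

```bash
python3 where.py
cat > lf.py <<'E'
from h import *; from model import *
import sys
c=np.load("c.npy")
for n in("scene","side"):
  p=shot(n); cv2.imwrite(f"pics/{n}_{p['shot']}.png",p["color"][:,:,::-1])
  for t in ("leaf_top","leaf_next","cradle"):
    for m in masks_of(p,t)[:1]: print(n,t,round(float(m["score"]),2),[int(x) for x in m["bbox"]],int(m["mask"].sum()))
  for ph in map(float,sys.argv[1:]):
    e=.25+ph; q=[]
    for x,r in((-.065,.08),(.065,.08),(-.018,.096),(.018,.096)):
        q.append(proj(p,toW(c,np.array([x,-(r*np.cos(e)-.005*np.sin(e)),.032+r*np.sin(e)+.005*np.cos(e)]))))
    q=np.array(q); print("  phi",ph,np.round(q).astype(int).tolist())
E
python3 lf.py 0 .4
```

```text
t 13.3 TCP cradle mm [  2.  -58.   62.7]
tool axes in cradle
 [[-0.003  1.     0.002]
 [ 0.708  0.001  0.707]
 [ 0.707  0.003 -0.707]]
[ 1.  -0.2  0.6] [-0.67  0.54  1.72  0.67  1.39 -0.83]
scene leaf_top 0.74 [252, 172, 302, 212] 1208
scene leaf_next 0.75 [291, 190, 305, 216] 132
scene cradle 0.94 [229, 172, 320, 246] 3871
  phi 0.0 [[306, 195], [266, 180], [294, 186], [283, 182]]
  phi 0.4 [[303, 188], [262, 173], [291, 177], [279, 173]]
side leaf_top 0.97 [238, 185, 282, 212] 946
side leaf_next 0.62 [276, 194, 287, 212] 28
side cradle 0.86 [227, 180, 297, 241] 2443
  phi 0.0 [[285, 196], [243, 191], [271, 191], [259, 190]]
  phi 0.4 [[283, 190], [240, 185], [269, 183], [257, 182]]
```

drive_tool:
  rows:
    - [0,0,0,0.0096,0,-0.0005,0]
    - [0,0,0,0.0089,0,0.0004,0]
    - [0,0,0,0.0085,0,0.0013,0]
    - [0,0,0,0.0083,0,0.0021,0]
    - [0,0,0,0.0081,0,0.003,0]
    - [0,0,0,0.0077,0,0.0038,0]
    - [0,0,0,0,0,0,0]

```text
time: 14.28
tool_pos: [0.6061, -0.1091, 0.0902]
tcp_rot: [-1.904, -1.644, -0.79]
wrist_force: [-0.2, 0.6, 0.8]
width: -0.002
grip_force: 0.0
```

```bash
python3 where.py|head -1; python3 lf.py .8 1 1.2
```

```text
t 14.28 TCP cradle mm [  0.9 -13.4  90.2]
scene leaf_top 0.62 [249, 169, 291, 211] 1360
scene leaf_next 0.67 [290, 187, 306, 216] 235
scene cradle 0.78 [229, 172, 318, 246] 3994
  phi 0.8 [[298, 185], [256, 170], [284, 173], [273, 169]]
  phi 1.0 [[294, 185], [253, 170], [280, 173], [268, 169]]
  phi 1.2 [[291, 186], [249, 171], [275, 175], [264, 170]]
side leaf_top 0.78 [232, 178, 276, 211] 1124
side cradle 0.81 [225, 176, 299, 241] 2699
  phi 0.8 [[281, 188], [237, 183], [266, 180], [253, 179]]
  phi 1.0 [[280, 188], [235, 183], [264, 181], [251, 179]]
  phi 1.2 [[278, 190], [233, 185], [262, 182], [249, 181]]
```

drive_tool:
  rows:
    - [0,0,0,0.0073,0,0.0045,0]
    - [0,0,0,0.0068,0,0.0052,0]
    - [0,0,0,0.0063,0,0.0059,0]
    - [0,0,0,0.0057,0,0.0065,0]
    - [0,0,0,0.005,0,0.007,0]
    - [0,0,0,0.0043,0,0.0075,0]
    - [0,0,0,0.0035,0,0.0079,0]
    - [0,0,0,0.0027,0,0.0082,0]

```text
time: 15.35
tool_pos: [0.6157, -0.044, 0.081]
tcp_rot: [-1.905, -1.643, -0.789]
wrist_force: [0.6, -0.1, 0.1]
width: -0.001
grip_force: 0.0
```

drive_tool:
  rows:
    - [0,0,0,0,0,0,0]
    - [0,0,0,0,0,0,0]
    - [0,0,0,0,0,0,0]
    - [0,0,0,0,0,0,0]
    - [0,0,0,0,0,0,0]
    - [0,0,0,0,0,0,0]

```text
time: 15.85
tool_pos: [0.6158, -0.0456, 0.0814]
tcp_rot: [-1.907, -1.642, -0.79]
wrist_force: [0.4, 0.3, -0.2]
width: -0.002
grip_force: 0.0
```

```bash
python3 where.py|head -1; python3 lf.py 1.8 2.2 2.64
```

```text
t 15.85 TCP cradle mm [ 1.2 50.8 81.4]
scene leaf_top 0.82 [235, 201, 280, 223] 560
scene leaf_next 0.62 [255, 186, 304, 217] 928
scene cradle 0.95 [228, 183, 319, 247] 3545
  phi 1.8 [[279, 198], [237, 182], [261, 188], [250, 183]]
  phi 2.2 [[273, 210], [231, 193], [254, 202], [242, 197]]
  phi 2.64 [[269, 224], [228, 206], [250, 219], [238, 214]]
side leaf_top 0.69 [227, 212, 270, 225] 303
side leaf_next 0.95 [236, 193, 287, 213] 641
side cradle 0.69 [223, 186, 297, 243] 2178
  phi 1.8 [[274, 201], [228, 196], [256, 196], [243, 194]]
  phi 2.2 [[272, 212], [225, 207], [253, 209], [240, 207]]
  phi 2.64 [[270, 225], [224, 219], [252, 225], [239, 223]]
```

Run:
```python
from h import *
c=np.load("c.npy"); Rc=R.from_euler("z",c[2]).as_matrix()
def tri(L):
    M=[];b=[]
    for p,uv in L:
        o,d=ray(p,uv); d/=np.linalg.norm(d); Q=np.eye(3)-np.outer(d,d); M.append(Q); b.append(Q@o)
    X=np.linalg.lstsq(np.vstack(M),np.concatenate(b),rcond=None)[0]; return np.round(Rc.T@(X-[c[0],c[1],0])*1000), [np.round(proj(p,X)-uv,1) for p,uv in L]
S=shot("scene");D=shot("side"); W1=dict(W=np.load("W1.npy"),intrinsics=np.load("p3.npz")["intrinsics"])
print(tri([(S,(244,191)),(D,(249,197.5))]))
print(tri([(S,(244,191)),(D,(249,197.5)),(W1,(283,220))]))
p3=dict(np.load("p3.npz"))
for u in((285,90),(545,50)): 
    X=onz(p3,np.array(u)/2.857+[140,60],.0); print(np.round(Rc.T@(X-[c[0],c[1],0])*1000))
```

```text
(array([-22., 117., 141.]), [array([-0. , -1.4]), array([0.3, 1.2])])
(array([-28., 126., 146.]), [array([-0.9, -1.2]), array([1.1, 1.1]), array([0.7, 1.2])])
[-95. 113.   0.]
[ 15. 145.   0.]
```

drive_tool:
  rows:
    - [0,0,0,0,0,-0.03,0]
    - [0,0,0,0,0,-0.03,0]
    - [0,-6.5,0,0,0,0,0]
    - [0,-6.5,0,0,0,0,0]
    - [0,-6.5,0,0,0,0,0]
    - [0,-6.5,0,0,0,0,0]
    - [0,-6.5,0,0,0,0,0]
    - [0,-6.5,0,0,0,0,0]

```text
time: 17.02
tool_pos: [0.6104, -0.0877, 0.1256]
tcp_rot: [-2.332, -2.008, -0.12]
wrist_force: [-0.5, -0.3, -0.4]
width: -0.003
grip_force: 0.0
```

```bash
python3 where.py
```

```text
t 17.02 TCP cradle mm [  2.    8.4 125.6]
tool axes in cradle
 [[ 0.001  1.     0.004]
 [ 0.995 -0.001  0.099]
 [ 0.099  0.004 -0.995]]
[-0.5 -0.3 -0.4] [-0.24  0.21  1.82  0.11  1.12 -0.14]
```

drive_tool:
  rows:
    - [0,5.5,0,0,0,-0.01,0]
    - [0,5.5,0,0,0,-0.01,0]
    - [0,0,0,0,0,0,0]
    - [0,0,0,0,0,0,0]

```text
time: 17.35
tool_pos: [0.609, -0.0908, 0.1435]
tcp_rot: [-2.222, -1.911, -0.331]
wrist_force: [0.2, -0.3, -0.3]
width: -0.003
grip_force: 0.0
```

```bash
python3 where.py
python3 - <<'E'
from h import *; from model import *
c=np.load("c.npy"); p=shot("wrist"); cv2.imwrite("pics/w10.png",p["color"][:,:,::-1]); np.savez("p10.npz",W=p["W"],intrinsics=p["intrinsics"])
for t in ("knob_left","holder_left","leaf_top","leaf_next"):
    for m in masks_of(p,t)[:2]:
      v,u=np.nonzero(m["mask"]); print(t,round(float(m["score"]),2),[int(x) for x in m["bbox"]],round(u.mean(),1),round(v.mean(),1),len(u))
for ph in (2.3,2.5,2.64):
    e=.25+ph; print(ph,[np.round(proj(p,toW(c,np.array([x,-(r*np.cos(e)-.0068*np.sin(e)),.032+r*np.sin(e)+.0068*np.cos(e)])))).tolist() for x,r in((-.065,.08),(.065,.08),(-.018,.096),(.018,.096))])
for a in (1.2,1.4,1.55): print("  pred L",a,np.round(proj(p,toW(c,P(-.088+.049*np.cos(a),.036+.049*np.sin(a),.035,1))),1))
print("tabL corner",proj(p,toW(c,A(.062,.096,-.00825,1))),"near ledge spine",proj(p,toW(c,P(-.102,0,0,1))))
E
```

```text
t 17.35 TCP cradle mm [  1.1   5.1 143.5]
tool axes in cradle
 [[ 0.002  1.     0.001]
 [ 0.957 -0.002  0.291]
 [ 0.291  0.    -0.957]]
[ 0.2 -0.3 -0.3] [-0.36  0.23  1.79  0.31  1.2  -0.34]
knob_left 0.81 [178, 138, 197, 204] 188.7 170.7 846
holder_left 0.64 [177, 140, 193, 207] 188.5 171.1 854
holder_left 0.38 [174, 135, 353, 292] 262.6 205.9 22132
leaf_top 0.89 [212, 134, 346, 223] 278.0 183.3 10000
leaf_next 0.87 [213, 241, 345, 287] 275.4 259.4 3323
leaf_next 0.51 [176, 255, 191, 330] 181.7 272.8 321
2.3 [[204.0, 155.0], [352.0, 155.0], [257.0, 138.0], [299.0, 137.0]]
2.5 [[208.0, 152.0], [348.0, 152.0], [258.0, 134.0], [298.0, 134.0]]
2.64 [[211.0, 151.0], [346.0, 151.0], [259.0, 134.0], [297.0, 134.0]]
  pred L 1.2 [197.  154.3]
  pred L 1.4 [185.9 151.2]
  pred L 1.55 [177.4 150.4]
tabL corner [343.06735376 134.25135885] near ledge spine [180.78099428 232.1953755 ]
```

drive_tool:
  rows:
    - [0,0,0,0,-0.034,0,0]
    - [0,0,0,0,-0.034,0,0]
    - [0,0,0,0,-0.035,0,0]
    - [0,0,0,0.041,0,0.0125,0]
    - [0,0,0,0.04,0,0.0125,0]
    - [0,0,0,0,0,0,0]
    - [0,0,0,0,0,0,0]

```text
time: 18.18
tool_pos: [0.5188, 0.0093, 0.1431]
tcp_rot: [-2.216, -1.916, -0.331]
wrist_force: [-0.2, 0.1, 0.3]
width: 0.001
grip_force: 0.0
```

```bash
python3 where.py
```

```text
t 18.18 TCP cradle mm [-102.9   90.8  143.1]
tool axes in cradle
 [[-0.003  1.    -0.001]
 [ 0.956  0.003  0.292]
 [ 0.292  0.    -0.956]]
[-0.2  0.1  0.3] [-0.24  0.02  2.03  0.33  1.14 -0.24]
```

drive_tool:
  rows:
    - [0,0,0,-0.008,0,0.026,0]
    - [0,0,0,-0.008,0,0.026,0]
    - [0,0,0,-0.008,0,0.026,0]
    - [0,0,0,-0.0078,0,0.026,0]
    - [0,0,0,0,0,0,0]
    - [0,0,0,0,0,0,0]

```text
time: 18.68
tool_pos: [0.5177, 0.0072, 0.0329]
tcp_rot: [-2.218, -1.909, -0.327]
wrist_force: [0.6, -0.2, 0.8]
width: -0.002
grip_force: 0.0
```

```bash
python3 where.py
```

```text
t 18.68 TCP cradle mm [-103.7   88.6   32.9]
tool axes in cradle
 [[ 0.002  1.    -0.004]
 [ 0.956 -0.001  0.293]
 [ 0.293 -0.005 -0.956]]
[ 0.6 -0.2  0.8] [-0.25  0.16  2.11  0.37  0.94 -0.33]
```

drive_tool:
  rows:
    - [0,0,0,0.0003,0.0053,0,0]
    - [0,0,0,0.0003,0.0053,0,0]
    - [0,0,0,0.0003,0.0053,0,0]
    - [0,0,0,-0.0011,0.005,0.0002,0]
    - [0,0,0,-0.0011,0.005,0.0002,0]
    - [0,0,0,-0.0011,0.005,0.0002,0]
    - [0,0,0,-0.0011,0.005,0.0002,0]
    - [0,0,0,0,0,0,0]

```text
time: 19.35
tool_pos: [0.5557, -0.0012, 0.0328]
tcp_rot: [-2.22, -1.913, -0.333]
wrist_force: [-0.2, 0.3, -0.5]
width: 0.004
grip_force: 0.0
```

```bash
python3 where.py|head -1; python3 mk.py | grep -v pred
python3 - <<'E'
from h import *; from model import *
c=np.load("c.npy")
for n in("scene","side"):
    p=shot(n); print(n,[np.round(proj(p,toW(c,P(-.088+.049*np.cos(a),.036+.049*np.sin(a),.025,1)))).tolist() for a in(1.4,.8,.4,0)])
E
```

```text
t 19.35 TCP cradle mm [-64.8  85.8  32.8]
scene knob_left 0.6 [277, 219, 293, 223] 284.3 221.6 38
scene cradle 0.6 [231, 187, 319, 246] 275.6 218.0 2737
side knob_right 0.53 [236, 194, 285, 211] 254.0 201.6 270
side knob_right 0.46 [289, 195, 290, 205] 290.5 201.3 27
side holder_right 0.43 [290, 197, 296, 205] 289.8 202.8 36
side knob_left 0.49 [282, 219, 282, 222] 282.0 219.0 3
side cradle 0.86 [224, 188, 298, 245] 262.1 218.5 1890
scene [[275.0, 219.0], [270.0, 214.0], [270.0, 211.0], [273.0, 209.0]]
side [[276.0, 219.0], [268.0, 217.0], [266.0, 215.0], [266.0, 213.0]]
```

drive_tool:
  rows:
    - [0,0,0,-0.003,0.0038,0.001,0]
    - [0,0,0,-0.003,0.0038,0.001,0]
    - [0,0,0,-0.003,0.0038,0.0005,0]
    - [0,0,0,-0.003,0.0038,0.0003,0]
    - [0,0,0,-0.0038,0.003,0,0]
    - [0,0,0,-0.0038,0.003,0,0]
    - [0,0,0,-0.0038,0.003,0,0]
    - [0,0,0,0,0,0,0]

```text
time: 20.62
tool_pos: [0.5758, -0.0267, 0.0229]
tcp_rot: [-2.221, -1.912, -0.332]
wrist_force: [-0.3, 0.9, 0.8]
width: -0.0
grip_force: 0.0
```

```bash
python3 where.py|head -1
python3 - <<'E'
from h import *
print(status.read_state()["wrist_force"])
o=[]
for n,(x0,y0) in (("scene",(225,165)),("side",(215,165))):
    p=shot(n); o.append(cv2.resize(p["color"][y0:y0+90,x0:x0+100,::-1],(400,360),interpolation=cv2.INTER_CUBIC))
cv2.imwrite("pics/c11.png",np.hstack(o))
E
```

```text
t 20.62 TCP cradle mm [-41.2  63.6  22.9]
[-0.26756877  0.85635407  0.80682604]
```

View pics/c11.png

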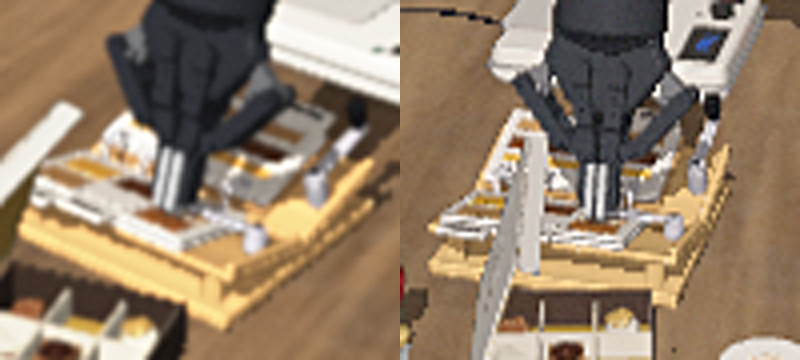

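drive_tool:
  rows:
    - [0,0,0,-0.0015,0.001,0,0]
    - [0,0,0,-0.0015,0.001,0,0]
    - [0,0,0,0,0,0,0]
    - [0,0,0,0.003,0,0,0]
    - [0,0,0,0.004,0,0,0]
    - [0,0,0,0,0,-0.03,0]
    - [0,0,0,0,0,-0.04,0]
    - [0,0,0,-0.03,0,-0.03,0]

```text
time: 21.38
tool_pos: [0.5707, -0.0759, 0.1144]
tcp_rot: [-2.215, -1.917, -0.336]
wrist_force: [1.3, -0.2, 0.5]
width: 0.002
grip_force: 0.0
```

drive_tool:
  rows:
    - [0,0,0,-0.035,0.02,-0.03,0]
    - [0,0,0,-0.03,0.02,0,0]
    - [0,0,0,0,0,0,0]
    - [0,0,0,0,0,0,0]

```text
time: 21.72
tool_pos: [0.5964, -0.1485, 0.1171]
tcp_rot: [-2.221, -1.91, -0.332]
wrist_force: [-0.5, 0.8, -1.0]
width: -0.0
grip_force: 0.0
```

```bash
python3 where.py
python3 - <<'E'
from h import *; from model import *
from scipy.optimize import least_squares
c=np.load("c.npy"); p=shot("wrist"); cv2.imwrite("pics/w12.png",p["color"][:,:,::-1])
for t in ("knob_left","holder_left","knob_right","holder_right","leaf_top","leaf_next"):
    for m in masks_of(p,t)[:2]:
      v,u=np.nonzero(m["mask"]); print(t,round(float(m["score"]),2),[int(x) for x in m["bbox"]],round(u.mean(),1),round(v.mean(),1),len(u))
pr=lambda X:np.round(proj(p,toW(c,X))).astype(int).tolist()
for a in (0,.2,.4,.6): print("L",a,pr(P(-.088+.049*np.cos(a),.036+.049*np.sin(a),.035,1)))
for a in (1.25,1.4,1.55): print("R",a,pr(P(-.088+.049*np.cos(a),.036+.049*np.sin(a),.045,-1)))
print("pivL",pr(P(-.088,.036,.014,1)),"pivR",pr(P(-.088,.036,.024,-1)))
for ph in (2.4,2.64):
    e=.25+ph; print(ph,[pr(np.array([x,-(r*np.cos(e)-.0068*np.sin(e)),.032+r*np.sin(e)+.0068*np.cos(e)])) for x,r in((-.065,.08),(.065,.08),(-.018,.096))])
# black knob blobs
g=cv2.cvtColor(p["color"],cv2.COLOR_RGB2GRAY); 
n,l,st,ce=cv2.connectedComponentsWithStats((g<45).astype(np.uint8)); print([(s.tolist(),np.round(k).tolist()) for s,k in zip(st[1:],ce[1:]) if 60<s[4]<900])
E
```

```text
t 21.72 TCP cradle mm [ -2.8 -53.8 117.1]
tool axes in cradle
 [[ 0.002  1.     0.   ]
 [ 0.956 -0.002  0.293]
 [ 0.293 -0.    -0.956]]
[-0.5  0.8 -1. ] [-0.46  0.27  1.8   0.31  1.19 -0.44]
knob_left 0.6 [175, 117, 242, 138] 210.5 129.6 838
knob_left 0.51 [68, 1, 140, 54] 104.2 22.3 2980
holder_left 0.82 [175, 119, 239, 142] 210.6 129.6 790
knob_right 0.73 [153, 191, 187, 266] 171.2 232.9 1143
holder_right 0.64 [153, 189, 187, 268] 171.2 233.2 958
leaf_top 0.91 [210, 54, 358, 161] 283.9 113.8 12255
leaf_next 0.79 [206, 177, 361, 278] 277.8 219.5 12029
leaf_next 0.63 [178, 117, 242, 141] 210.7 129.6 762
L 0 [235, 133]
L 0.2 [233, 120]
L 0.4 [229, 108]
L 0.6 [223, 97]
R 1.25 [184, 253]
R 1.4 [174, 256]
R 1.55 [164, 257]
pivL [183, 133] pivR [179, 201]
2.4 [[203, 75], [362, 75], [260, 53]]
2.64 [[209, 79], [356, 78], [262, 59]]
[([169, 0, 17, 45, 168], [177.0, 23.0]), ([281, 0, 11, 17, 112], [286.0, 8.0]), ([345, 0, 21, 17, 221], [353.0, 7.0]), ([268, 63, 29, 4, 102], [282.0, 64.0]), ([319, 65, 28, 4, 110], [332.0, 66.0]), ([227, 120, 16, 16, 115], [235.0, 129.0]), ([152, 247, 22, 18, 238], [162.0, 257.0])]
```

drive_tool:
  rows:
    - [0,0,0,0,0,-0.03,0]
    - [0,0,0,0,0,-0.03,0]
    - [0,0,0,0,0,0,0]
    - [0,0,0,0,0,0,0]
    - [0,0,0,0,0,0,0]

```text
time: 22.48
tool_pos: [0.5932, -0.1641, 0.1746]
tcp_rot: [-2.219, -1.913, -0.332]
wrist_force: [0.1, -0.0, -0.2]
width: -0.003
grip_force: 0.0
```

```bash
python3 -c "
from workcell import workorder; print(workorder.finish_job())"
```

```text
the job is handed in; nothing more can be done
None
```

The job is handed in after about 22.5 s of robot time, with no verdict returned; last camera checks showed the right holder clear (about 1.55 rad), the top leaf flat on the left, the second leaf still lying on the right, the left holder over the turned leaf (about 0.05 rad) and the arm clear.

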